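Kit the mill's parts into the caddy

TASK

Put the stripped-down mill's parts into the caddy, each standing upright on the floor of its own pocket: the smaller of the two ferrules in the large round cup, the pointed nozzle in the small round cup, the square-flanged bearing housing in the square tub, and the spacer plate, pulled up out of the slotted block, on edge in the long trough. The larger ferrule and the blunt nozzle belong to another machine: leave them standing where they are.

Things in the scene. Friction and masses are not known exactly. Their poses are not given: they have to be found in the camera images.
- ferrule_c (a point): The smaller ferrule to collect: bright steel hollow pipe stub, standing upright on its flange; flange 50 mm across and 7 mm thick at the bottom, tube above it 38 mm across (the grip), open at the top, 50 mm high overall. This point is its centre, 25 mm above its underside; z is up its axis.
- nozzle_c (a point): The pointed nozzle to collect: slim bright steel turned part, standing upright; foot disc 34 mm across and 9 mm thick, straight stem 22 mm across up to 50 mm height (the grip), then a cone narrowing to 8 mm at the top; 68 mm high overall. This point is its centre, 34 mm above its underside; z is up its axis.
- bearing_c (a point): The square-flanged bearing housing to collect: dark steel, standing on its square flange 56 x 56 mm, 12 mm thick with four bolt holes; a round boss 34 mm across rises from it (the grip), 50 mm high overall. This point is its centre, 25 mm above its underside; x and y run along the flange's edges, z up.
- spacer_c (a point): Spacer plate to collect: bright steel, on edge, 60 long (x), 18 thick (y), 70 mm high (z up). It starts in the slot of a fixed grey block (76 x 54 x 48 mm high, centred on it, same yaw); slot along x 20.5 wide, 40 deep, floor 8 mm above the table. The top 30 mm stick out: grip there across the thickness, lift straight up over 40 mm. This point: its centre, 35 mm above its lower edge.
- big_ferrule_c (a point): Look-alike, to be left alone: the larger ferrule, same shape and height (50 mm) but flange 64 mm and tube 51 mm across. This point is its centre, 25 mm above its underside.
- blunt_nozzle_c (a point): Look-alike, to be left alone: the blunt nozzle, same foot (34 mm), stem (22 mm) and height (68 mm), but its stem goes straight up to a flat end with a dark 10 mm bore. This point is its centre, 34 mm above its underside.
- large_cup: Large round white pocket of the caddy, for the ferrule: 80 mm outside, 72 mm inside. Origin: centre of its underside, 6 mm above the table; inner floor 4 mm and rim 14 mm above the origin; walls 4 mm. Fixed to the grey caddy plate. 
- small_cup: Small round white pocket of the caddy, for the pointed nozzle: 60 mm outside, 52 mm inside. Origin: centre of its underside, 6 mm above the table; inner floor 4 mm and rim 14 mm above the origin; walls 4 mm. Fixed to the grey caddy plate. 
- square_tub: Square white pocket of the caddy, for the bearing housing: 84 x 84 mm outside, 76 x 76 mm inside, x and y along its sides. Origin: centre of its underside, 6 mm above the table; inner floor 4 mm and rim 14 mm above the origin; walls 4 mm. Fixed to the grey caddy plate. 
- long_trough: Long narrow white pocket of the caddy, for the spacer plate: 86 mm (x) by 44 mm (y) outside, 78 mm by 36 mm inside. Origin: centre of its underside, 6 mm above the table; inner floor 4 mm and rim 14 mm above the origin; walls 4 mm. Fixed to the grey caddy plate. The four pockets form a two-by-two square, 90 mm apart, on that plate (200 mm square, 6 mm thick).
Mind the look-alikes: they are no part of the job. Leave any purple look-alike of the part that bears spacer_c alone.

How it is judged:
By the outcome, as a careful person would: the job done as asked, in the order asked, and still so for the second after the job is handed in, with the robot touching nothing.
It also fails if it takes over 122 s, if anything falls off the work surface, if the arm or the gripper's body presses on something with over 40 N, if the wrist force passes 120 N, or if a joint passes its speed limit or range.

ROBOT

A 6-joint arm with a two-finger parallel gripper is mounted at the origin on the work surface. World frame = base frame: x ahead of the robot, y to its left, z up, the work surface at z = 0. Lengths are in m, angles in rad, forces in N, time in s.
With the tool pointing down it reaches from about 0.35 to 0.975 m from the base axis. Payload 4.9 kg.
Tool frame: the origin (TCP) lies at the very end of the fingers, on their centre line; the grasp point (between the pads) lies 19 mm behind it; z points along the fingers, y is the direction in which the jaws open and shut (so a half turn about z gives the same grasp; the last joint's range is limited). The gripper opens to 85 mm and grips with 20 to 120 N. Pads are 22 mm wide; open, the fingers measure 114 mm over their backs; the gripper's body (76 mm by 85 mm) begins 54 mm behind the grasp point. The pads swing forward as they close: fully open they stand 13 mm farther back than shut.
Start: joints at [-1.233, 0.053, 1.613, -0, 1.476, -0.119], TCP at [0.276, -0.561, 0.231] pointing down, gripper open.
Joint ranges: [-3.01, 3.01], [-1.01, 2.22], [0.06, 2.58], [-1.02, 4.17], [0.09, 2.62], [-3.14, 3.14]. Speed limits (rad/s): [2.57, 2.57, 3.14, 3.14, 3.14, 3.14].

INTERFACE

Orientations are given as a unit quaternion [w, x, y, z].
In Python, from plant import state, grab_frame, camera_model, job_done, search_frame, masks_of, place_of gives the robot as it stands.
- The arm moves only by the tool drive_tool, never from a script. Its argument "series" is a list of rows, each a list of 2 entries, a list of its own where there are three numbers: the shift along the world's x, y, z in m, then the turn, a rotation vector about the world's x, y, z in degrees. A call has 1 to 8 rows; each row is the pose to reach, as a shift and turn from the pose commanded when the call began; what a row does not reach only later rows make up. A row lasts 1/10 s, in which the tool goes at most 50 mm and 8.59 degrees, less where a joint would pass 70% of its speed; a pose out of reach is approached as far as the arm can. A call with a gripper value outside its range is refused whole. "fingers" is the closure, from -1 (fully open) to 1 (shut), so that 0 is half open, set as the call begins (left out, the last holds). The fingers move at their own pace and stop on an object; the grip force is fixed at half the most. Time passes only in rows, so rows that repeat a pose let the fingers close. It gives the time, the measured TCP pose, the force and the opening at its end, in the units of the state.
- state(): the state, without advancing time (a new reading comes with each control period).
- grab_frame(name): name is "scene" or "top" or "wrist"; returns the picture (420x560x3 uint8, red, green, blue); there is no depth.
- camera_model(name): a dict with "fovy" (degrees; the focal length in pixels is half the picture's height over the tangent of half this angle, whatever the lens; pixels are square), "cx", "cy" (the principal point, pixels), "rvec" (rotation vector, rad) and "tvec" (3), from world to camera coordinates, as OpenCV has them. Camera axes: x right, y down, z forward; pixel columns grow to the right and rows downward; lengths in m; the calibration is good to about 2 mm. A picture is of the moment at which its call begins: read the wrist's pose just before it. camera_model takes no time and is no camera call; for the wrist camera it gives the pose at the moment of the call.
- job_done(): hands the job in, once; it reports no verdict.
Trained networks look in the newest picture that a camera, given by its name, has taken for a name from the list of things; names that differ only in an ending like _2 or _b are one class to them, and where a whole thing is asked for, a point or a joint stands for the part that bears it (a point fixed in the world has none). Each returns a list of dicts, best first, with "confidence" (0 to 1); they miss things now and then, are a little off and sometimes report something else, mostly with a low value. They report only what shows in the picture. A call takes as long as a camera call. They do not tell look-alikes from the thing itself.
- search_frame(camera, name): "location" ([x, y, z] in m, in world coordinates, good to about 4 mm: the middle of the surface that is visible of it).
- masks_of(camera, name): "pixels" (420x560 bool, what is visible of it).
- place_of(camera, name): "location" ([x, y, z] in m, in world coordinates, good to about 4 mm: a listed point, or the origin of a listed thing).
The state is a dict: "time": time; "joint_pos": joint angles; "joint_vel": joint speeds; "joint_efforts": joint torques, N m; "tool_pos": TCP position; "tool_rot": TCP orientation; "contact_force": force on the tool from outside, world axes, zero at the start; "ft_torque": the same for the moment, N m; "gripper_width": opening from 0.0 (shut) to 1.0 (fully open).
Only numpy, scipy, OpenCV 4.12 (cv2) and the standard library are available. Lean on these libraries where they do the work, as an engineer would, in place of code of your own. Each camera call takes 0.05 s, during which the arm holds its last target.

## Working session

There is one attempt and no reset: what is moved stays moved. The work goes in short steps, Python scripts to look and compute and a tool call to move; the robot and the scene stay as the last step left them, time stands still between calls to the robot, and variables do not carry over. Pictures are saved under pics/ and viewed, and the job is handed in when it is done.

Besides the shell and the picture viewer there is one more tool, called after "Call:" as name(argument=value, ...), one argument or row to a line, values as JSON. drive_tool: Moves the arm, as the interface text tells. Its arguments: {"type":"object","properties":{"series":{"type":"array","items":{"type":"array"}},"fingers":{"type":"number"}},"required":["series"]}

```bash
mkdir -p pics; ls
python3 - <<'E'
from plant import *
import cv2
s=state();print({k:(v if not hasattr(v,'round') else v) for k,v in s.items()})
for c in ["scene","top","wrist"]:
    cv2.imwrite(f"pics/{c}0.png",grab_frame(c)[:,:,::-1]); print(c,camera_model(c))
E
```

```text
pics
{'time': 0.0, 'joint_pos': array([-1.23300337e+00,  5.33688361e-02,  1.61431604e+00, -2.72254587e-05,
        1.47598974e+00, -1.19019732e-01]), 'joint_vel': array([ 0.00100382, -0.00103852, -0.00164025,  0.00026013, -0.0004727 ,
       -0.00040888]), 'joint_efforts': array([ 1.39732951e-03, -3.93679655e+01, -3.70176530e+01, -2.54661904e-05,
        7.12899680e-03,  6.93886079e-06]), 'tool_pos': array([ 0.27545312, -0.56032367,  0.23004242]), 'tool_rot': array([-1.03328504e-03,  9.74027654e-01,  2.26426691e-01, -1.27112248e-04]), 'contact_force': array([-0.90612551, -0.7668424 , -0.17732874]), 'ft_torque': array([ 0.02774542, -0.03368213,  0.02468556]), 'gripper_width': 1.0023960368975795}
scene {'fovy': 50.749381210993185, 'cx': 281.3071472244344, 'cy': 211.79172888929523, 'rvec': array([ 2.42118968,  0.73504498, -0.23324924]), 'tvec': array([-0.48040156, -0.21864856,  1.16213312])}
top {'fovy': 56.61312303731149, 'cx': 277.12108250812065, 'cy': 205.88870335973542, 'rvec': array([ 2.26811835, -1.88949547,  0.22576038]), 'tvec': array([-0.07076279,  0.56264204,  0.7475103 ])}
wrist {'fovy': 60.383221909900904, 'cx': 277.6051750976542, 'cy': 204.47428274463496, 'rvec': array([-2.4447377 ,  1.52144795,  0.22981354]), 'tvec': array([-0.62469399, -0.03843895,  0.37907262])}
```

View pics/scene0.png

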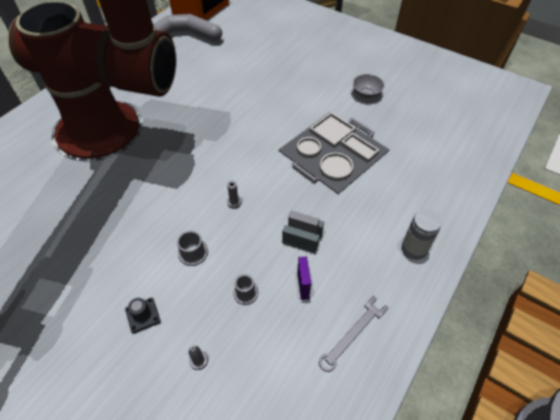

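View pics/top0.png

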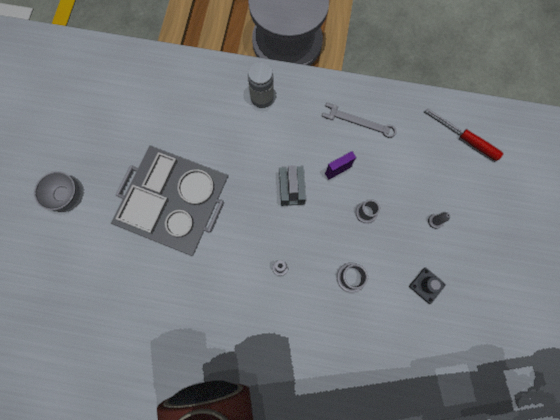

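View pics/wrist0.png

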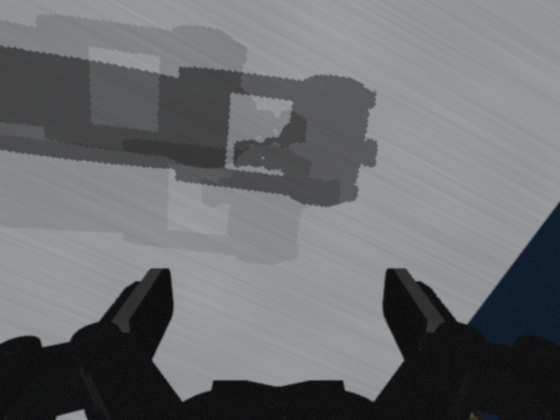

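```bash
cat > h.py <<'E'
import numpy as np,cv2
from plant import *
def K(m):
    f=210/np.tan(np.radians(m['fovy']/2)); return np.array([[f,0,m['cx']],[0,f,m['cy']],[0,0,1]])
def proj(c,P):
    m=camera_model(c); return cv2.projectPoints(np.atleast_2d(np.array(P,float)),m['rvec'],m['tvec'],K(m),None)[0][:,0]
def unproj(c,uv,z):
    m=camera_model(c);R=cv2.Rodrigues(m['rvec'])[0];C=-R.T@m['tvec']
    uv=np.atleast_2d(np.array(uv,float));d=(np.linalg.inv(K(m))@np.c_[uv,np.ones(len(uv))].T).T@R
    return C+d*((z-C[2])/d[:,2])[:,None]
E
python3 - <<'E'
from h import *
for c in ["scene","top"]:
  for n in ["ferrule_c","nozzle_c","bearing_c","spacer_c","big_ferrule_c","blunt_nozzle_c","large_cup","small_cup","square_tub","long_trough"]:
    for r in place_of(c,n):
        p=np.array(r['location']); print(c,n,round(r['confidence'],2),p.round(3),proj(c,p).round()[0])
print(state()['time'])
E
```

```text
scene ferrule_c 0.64 [ 0.605 -0.167  0.023] [246. 290.]
scene nozzle_c 0.65 [ 0.612 -0.32   0.032] [197. 355.]
scene bearing_c 0.95 [ 0.466 -0.311  0.023] [142. 311.]
scene bearing_c 0.52 [0.515 0.332 0.009] [332. 129.]
scene spacer_c 0.8 [0.625 0.014 0.045] [304. 225.]
scene spacer_c 0.58 [ 0.686 -0.088  0.038] [303. 277.]
scene big_ferrule_c 0.59 [ 0.45  -0.153  0.022] [190. 247.]
scene blunt_nozzle_c 0.6 [0.443 0.001 0.035] [232. 194.]
scene large_cup 0.82 [0.588 0.224 0.007] [336. 167.]
scene large_cup 0.69 [0.501 0.241 0.006] [309. 149.]
scene large_cup 0.28 [ 0.467 -0.31   0.021] [142. 311.]
scene small_cup 0.9 [0.5   0.243 0.004] [309. 149.]
scene square_tub 0.85 [0.516 0.333 0.007] [333. 129.]
scene long_trough 0.85 [0.611 0.312 0.004] [361. 150.]
top ferrule_c 0.58 [ 0.603 -0.168  0.025] [370. 210.]
top ferrule_c 0.37 [0.607 0.308 0.005] [162. 174.]
top nozzle_c 0.6 [ 0.607 -0.323  0.035] [443. 220.]
top bearing_c 0.67 [ 0.465 -0.315  0.024] [431. 286.]
top spacer_c 0.79 [ 0.69  -0.086  0.035] [339. 165.]
top spacer_c 0.78 [0.627 0.004 0.041] [295. 184.]
top big_ferrule_c 0.62 [ 0.455 -0.15   0.025] [352. 276.]
top blunt_nozzle_c 0.47 [0.449 0.003 0.036] [281. 265.]
top square_tub 0.63 [0.512 0.329 0.009] [142. 212.]
top long_trough 0.91 [0.605 0.306 0.006] [163. 175.]
1.15
```

Run:
```python
import cv2,numpy as np
t=cv2.imread('pics/top0.png');s=cv2.imread('pics/scene0.png')
def cr(i,u,v,r=28):
    return cv2.resize(i[v-r:v+r,u-r:u+r],(260,260),interpolation=cv2.INTER_CUBIC)
a=np.hstack([cr(t,280,266),cr(t,440,219),cr(s,232,194)])
b=np.hstack([cr(s,197,355),cr(t,369,210),cr(t,352,277)])
cv2.imwrite('pics/crop1.png',np.vstack([a,b]))
```

```text
(no output)
```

View pics/crop1.png

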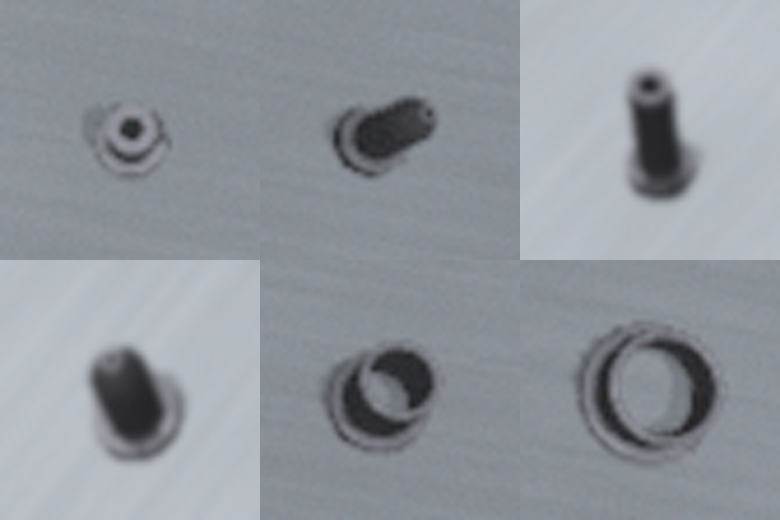

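Run:
```python
from h import *
for c in ["scene","top"]:
  grab_frame(c)
  for n,z in [("large_cup",.02),("small_cup",.02),("square_tub",.02),("long_trough",.02)]:
    for r in masks_of(c,n)[:2]:
        m=r['pixels'].astype(np.uint8)
        cs,_=cv2.findContours(m,cv2.RETR_EXTERNAL,cv2.CHAIN_APPROX_NONE)
        k=max(cs,key=cv2.contourArea)[:,0]
        P=unproj(c,k,z)[:,:2]
        print(c,n,round(r['confidence'],2),m.sum(),[np.round(q,3) for q in cv2.minAreaRect((P*1000).astype(np.float32))])
  for n,z in [("bearing_c",.012),("spacer_c",.078)]:
    for r in masks_of(c,n)[:3]:
        m=r['pixels'].astype(np.uint8)
        cs,_=cv2.findContours(m,cv2.RETR_EXTERNAL,cv2.CHAIN_APPROX_NONE)
        k=max(cs,key=cv2.contourArea)[:,0]
        P=unproj(c,k,z)[:,:2]
        print(c,n,round(r['confidence'],2),m.sum(),[np.round(q,3) for q in cv2.minAreaRect((P*1000).astype(np.float32))])
t=cv2.imread('pics/top0.png')
cv2.imwrite('pics/crop2.png',np.hstack([cv2.resize(t[140:260,100:240],(460,394),interpolation=3),cv2.resize(t[260:310,400:460],(330,394),interpolation=3)]))
```

```text
scene large_cup 0.69 720 [array([590.302, 219.665]), array([74.643, 87.926]), np.float64(30.691)]
scene small_cup 0.61 404 [array([502.355, 234.319]), array([57.355, 68.786]), np.float64(32.512)]
scene square_tub 0.65 881 [array([517.575, 323.389]), array([95.609, 90.841]), np.float64(80.312)]
scene long_trough 0.82 554 [array([605.046, 305.658]), array([55.453, 93.014]), np.float64(75.479)]
scene long_trough 0.37 341 [array([ 610.807, -318.74 ]), array([32.034, 41.024]), np.float64(40.676)]
scene bearing_c 0.72 917 [array([ 462.306, -311.288]), array([56.315, 70.478]), np.float64(58.107)]
scene spacer_c 0.82 491 [array([ 697.562, -104.821]), array([24.401, 89.432]), np.float64(38.889)]
scene spacer_c 0.78 420 [array([6.30137e+02, 4.83000e-01]), array([63.121, 36.32 ]), np.float64(11.793)]
top large_cup 0.93 997 [array([589.64 , 222.227]), array([79.998, 78.457]), np.float64(12.607)]
top small_cup 0.87 635 [array([501.744, 238.63 ]), array([60.624, 61.304]), np.float64(13.294)]
top square_tub 0.57 1508 [array([518.551, 325.963]), array([89.991, 85.649]), np.float64(79.091)]
top long_trough 0.62 792 [array([606.715, 310.082]), array([49.268, 90.251]), np.float64(79.83)]
top bearing_c 0.61 735 [array([ 468.064, -311.895]), array([57.957, 58.262]), np.float64(57.87)]
top spacer_c 0.77 413 [array([676.576, -84.841]), array([29.437, 77.108]), np.float64(41.775)]
top spacer_c 0.59 350 [array([619.375,   8.094]), array([76.398, 20.853]), np.float64(10.025)]
top spacer_c 0.43 269 [array([ 597.767, -298.189]), array([30.576, 47.448]), np.float64(53.102)]
```

View pics/crop2.png

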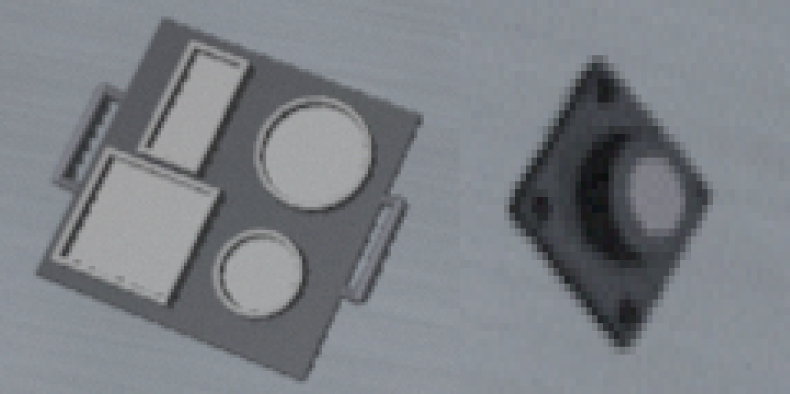

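Call:
drive_tool(
  series=[
    [[0.045, 0.035, 0], [0, 0, 0]],
    [[0.08, 0.07, 0], [0, 0, 0]],
    [[0.12, 0.1, 0], [0, 0, 0]],
    [[0.15, 0.14, 0], [0, 0, 0]],
    [[0.18, 0.18, 0], [0, 0, 0]],
    [[0.21, 0.22, 0], [0, 0, 0]],
    [[0.24, 0.26, 0], [0, 0, 0]],
    [[0.27, 0.3, 0], [0, 0, 0]],
  ],
  fingers=-0.5,
)

```text
time: 2.65
tool_pos: [0.5429, -0.2641, 0.2316]
tool_rot: [0.0, 0.974, 0.226, 0.0]
contact_force: [0.5, 0.4, -0.7]
gripper_width: 0.751
```

Call:
drive_tool(
  series=[
    [[0.03, 0.04, 0], [0, 0, 0]],
    [[0.058, 0.08, 0], [0, 0, 0]],
    [[0.058, 0.093, 0], [0, 0, 0]],
    [[0.058, 0.093, 0], [0, 0, 0]],
    [[0.058, 0.093, 0], [0, 0, 0]],
  ],
)

```text
time: 3.15
tool_pos: [0.5995, -0.1735, 0.2313]
tool_rot: [0.0, 0.974, 0.226, -0.0]
contact_force: [-0.7, -0.9, -0.0]
gripper_width: 0.751
```

Run:
```python
from h import *
s=state();print(s['time'],s['tool_pos'],s['tool_rot'],s['joint_pos'],s['gripper_width'])
cv2.imwrite('pics/w1.png',grab_frame('wrist')[:,:,::-1])
for n in ["ferrule_c","nozzle_c","spacer_c"]:
  for r in place_of('wrist',n): print(n,r['confidence'],r['location'],proj('wrist',r['location']))
```

```text
3.15 [ 0.59953853 -0.17348375  0.23127527] [ 2.87369170e-04  9.74051172e-01  2.26327601e-01 -2.20733473e-04] [-4.00508798e-01  5.08025632e-02  1.61491486e+00 -7.27745087e-04
  1.47589423e+00  7.13744888e-01] 0.7511353209480215
ferrule_c 0.59 [0.6034, -0.1643, 0.0247] [[269.60855217 164.78845271]]
nozzle_c 0.68 [0.6104, -0.3184, 0.0365] [[411.31045452 227.74438002]]
spacer_c 0.9 [0.6878, -0.0878, 0.0398] [[231.22473977  41.13600976]]
spacer_c 0.77 [0.629, 0.0109, 0.0404] [[97.83831454 53.01066006]]
```

View pics/w1.png

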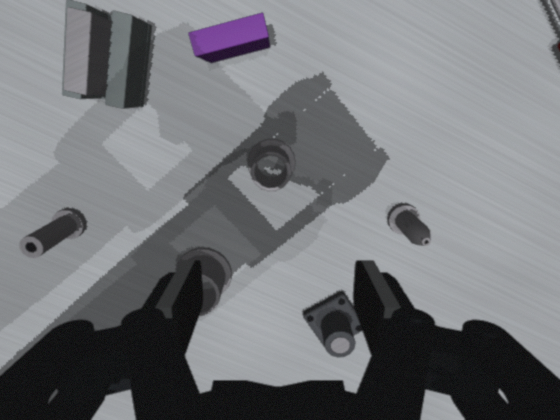

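Call:
drive_tool(
  series=[
    [[0.0045, 0.0075, -0.04], [0, 0, 0]],
    [[0.0045, 0.0075, -0.08], [0, 0, 0]],
    [[0.0045, 0.0075, -0.12], [0, 0, 0]],
    [[0.0045, 0.0075, -0.15], [0, 0, 0]],
    [[0.0045, 0.0075, -0.18], [0, 0, 0]],
    [[0.0045, 0.0075, -0.2], [0, 0, 0]],
    [[0.0045, 0.0075, -0.214], [0, 0, 0]],
    [[0.0045, 0.0075, -0.214], [0, 0, 0]],
  ],
)

```text
time: 4.15
tool_pos: [0.6026, -0.1655, 0.0149]
tool_rot: [-0.001, 0.974, 0.226, -0.002]
contact_force: [-0.1, 0.1, -0.1]
gripper_width: 0.745
```

Call:
drive_tool(
  series=[
    [[0, 0, 0], [0, 0, 0]],
    [[0, 0, 0], [0, 0, 0]],
    [[0, 0, 0], [0, 0, 0]],
    [[0, 0, 0], [0, 0, 0]],
    [[0, 0, 0], [0, 0, 0]],
    [[0, 0, 0], [0, 0, 0]],
  ],
  fingers=1,
)

```text
time: 4.75
tool_pos: [0.606, -0.1661, 0.0195]
tool_rot: [0.001, 0.974, 0.226, 0.001]
contact_force: [-1.4, -0.5, 6.0]
gripper_width: 0.425
```

Call:
drive_tool(
  series=[
    [[0, 0, 0.03], [0, 0, 0]],
    [[0, 0, 0.07], [0, 0, 0]],
    [[0, 0, 0.11], [0, 0, 0]],
    [[0, 0, 0.14], [0, 0, 0]],
    [[0, 0, 0.14], [0, 0, 0]],
  ],
)

```text
time: 5.25
tool_pos: [0.6074, -0.1664, 0.1634]
tool_rot: [0.003, 0.974, 0.227, 0.004]
contact_force: [0.1, -0.0, -1.2]
gripper_width: 0.424
```

Call:
drive_tool(
  series=[
    [[0, 0.03, 0], [0, 0, 0]],
    [[0, 0.07, 0], [0, 0, 0]],
    [[0, 0.12, 0], [0, 0, 0]],
    [[0, 0.17, 0], [0, 0, 0]],
    [[-0.005, 0.22, 0], [0, 0, 0]],
    [[-0.01, 0.27, 0], [0, 0, 0]],
    [[-0.015, 0.31, 0], [0, 0, 0]],
    [[-0.017, 0.35, 0], [0, 0, 0]],
  ],
)

```text
time: 6.05
tool_pos: [0.5853, 0.1865, 0.1546]
tool_rot: [-0.0, 0.974, 0.227, -0.002]
contact_force: [1.3, 0.2, -2.0]
gripper_width: 0.422
```

Run:
```python
from h import *
s=state();print(s['time'],s['tool_pos'],s['tool_rot'],s['joint_pos'],s['gripper_width'],s['contact_force'])
```

```text
6.05 [0.58534864 0.18646583 0.15461623] [-8.76968634e-05  9.73934997e-01  2.26819152e-01 -1.91982619e-03] [1.87307054e-01 8.79259296e-02 1.70661157e+00 1.63210952e-05
 1.35089878e+00 1.30047800e+00] 0.42211085228829026 [ 1.25063694  0.1612747  -2.0412366 ]
```

Call:
drive_tool(
  series=[
    [[0.001, 0.02, 0], [0, 0, 0]],
    [[0.001, 0.037, -0.03], [0, 0, 0]],
    [[0.001, 0.038, -0.06], [0, 0, 0]],
    [[0.001, 0.038, -0.085], [0, 0, 0]],
    [[0.001, 0.038, -0.085], [0, 0, 0]],
    [[0.001, 0.038, -0.085], [0, 0, 0]],
  ],
)

```text
time: 6.65
tool_pos: [0.5872, 0.2223, 0.0706]
tool_rot: [0.0, 0.974, 0.226, -0.002]
contact_force: [0.3, -0.1, -0.5]
gripper_width: 0.425
```

Run:
```python
from h import *
s=state();print(s['time'],s['tool_pos'],s['tool_rot'])
a=grab_frame('wrist')[:,:,::-1].copy()
th=np.linspace(0,6.28,60)
for p in proj('wrist',np.c_[.589+.036*np.cos(th),.223+.036*np.sin(th),0*th+.02]): cv2.circle(a,tuple(int(x) for x in p),1,(0,0,255),-1)
b=grab_frame('scene')[:,:,::-1].copy()
for p in proj('scene',np.c_[.589+.036*np.cos(th),.223+.036*np.sin(th),0*th+.02]): cv2.circle(b,tuple(int(x) for x in p),0,(0,0,255),-1)
cv2.imwrite('pics/w2.png',a);cv2.imwrite('pics/s2.png',cv2.resize(b[80:220,230:430],(800,560)))
```

```text
6.65 [0.58718245 0.22231559 0.07056086] [ 9.07286597e-06  9.74030348e-01  2.26411058e-01 -1.70677028e-03]
```

View pics/w2.png

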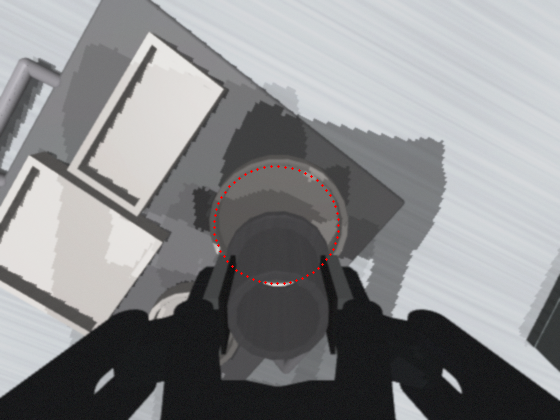

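View pics/s2.png

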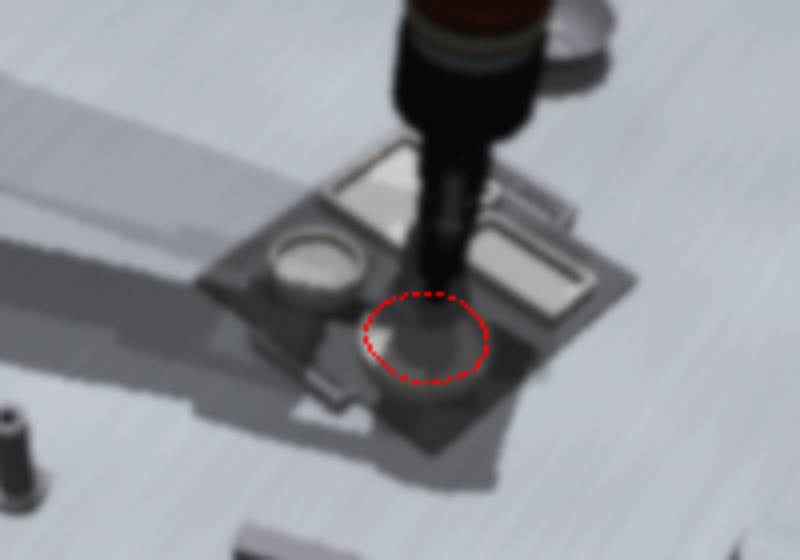

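Call:
drive_tool(
  series=[
    [[0.001, 0, -0.02], [0, 0, 0]],
    [[0.001, 0, -0.03], [0, 0, 0]],
    [[0.001, 0, -0.036], [0, 0, 0]],
    [[0.001, 0, -0.04], [0, 0, 0]],
    [[0.001, 0, -0.04], [0, 0, 0]],
    [[0.001, 0, -0.04], [0, 0, 0]],
    [[0.001, 0, -0.04], [0, 0, 0]],
  ],
)

```text
time: 7.45
tool_pos: [0.5899, 0.2228, 0.033]
tool_rot: [-0.0, 0.974, 0.226, 0.001]
contact_force: [-0.1, -0.5, -2.3]
gripper_width: 0.422
```

Call:
drive_tool(
  series=[
    [[0, 0, -0.001], [0, 0, 0]],
    [[0, 0, -0.002], [0, 0, 0]],
    [[0, 0, -0.003], [0, 0, 0]],
    [[0, 0, -0.003], [0, 0, 0]],
    [[0, 0, -0.003], [0, 0, 0]],
  ],
)

```text
time: 7.95
tool_pos: [0.5896, 0.2227, 0.0296]
tool_rot: [0.0, 0.974, 0.226, 0.0]
contact_force: [-1.1, -0.5, 0.6]
gripper_width: 0.426
```

Call:
drive_tool(
  series=[
    [[0, 0, 0], [0, 0, 0]],
    [[0, 0, 0], [0, 0, 0]],
    [[0, 0, 0], [0, 0, 0]],
    [[0, 0, 0], [0, 0, 0]],
  ],
  fingers=-0.3,
)

```text
time: 8.35
tool_pos: [0.5895, 0.2227, 0.0294]
tool_rot: [-0.0, 0.974, 0.226, 0.0]
contact_force: [0.5, 0.1, -0.7]
gripper_width: 0.65
```

Call:
drive_tool(
  series=[
    [[0, 0, 0.02], [0, 0, 0]],
    [[0, 0, 0.06], [0, 0, 0]],
    [[0, 0, 0.1], [0, 0, 0]],
    [[0, 0, 0.14], [0, 0, 0]],
    [[0, -0.03, 0.17], [0, 0, 0]],
    [[0, -0.07, 0.18], [0, 0, 0]],
    [[0, -0.12, 0.18], [0, 0, 0]],
    [[0, -0.17, 0.18], [0, 0, 0]],
  ],
  fingers=-0.3,
)

```text
time: 9.15
tool_pos: [0.5896, 0.0514, 0.2105]
tool_rot: [0.0, 0.974, 0.227, 0.001]
contact_force: [0.5, 0.3, -0.5]
gripper_width: 0.652
```

Call:
drive_tool(
  series=[
    [[0, -0.05, 0], [0, 0, 0]],
    [[0, -0.1, 0], [0, 0, 0]],
    [[0.004, -0.15, 0], [0, 0, 0]],
    [[0.008, -0.2, 0], [0, 0, 0]],
    [[0.012, -0.25, 0], [0, 0, 0]],
    [[0.016, -0.29, 0], [0, 0, 0]],
    [[0.02, -0.32, 0], [0, 0, 0]],
    [[0.02, -0.33, 0], [0, 0, 0]],
  ],
)

```text
time: 9.95
tool_pos: [0.6092, -0.2804, 0.209]
tool_rot: [0.0, 0.974, 0.225, -0.0]
contact_force: [-0.5, 0.5, 0.5]
gripper_width: 0.648
```

Run:
```python
from h import *
s=state();print(s['time'],s['tool_pos'],s['tool_rot'],s['joint_pos'])
a=grab_frame('scene')[:,:,::-1];b=grab_frame('top')[:,:,::-1]
cv2.imwrite('pics/s3.png',np.hstack([cv2.resize(a[90:210,260:400],(400,343),interpolation=3),cv2.resize(b[140:260,100:240],(400,343),interpolation=3)]))
cv2.imwrite('pics/w3.png',grab_frame('wrist')[:,:,::-1])
for n in ["nozzle_c","bearing_c"]:
  for r in place_of('wrist',n): print(n,r['confidence'],r['location'],proj('wrist',r['location']))
```

```text
9.95 [ 0.60917013 -0.28043266  0.20900699] [ 2.11177184e-04  9.74388142e-01  2.24872609e-01 -1.18519729e-04] [-5.42103724e-01  1.71757979e-01  1.52172372e+00 -4.71912413e-04
  1.44798763e+00  5.75125782e-01]
nozzle_c 0.71 [0.6113, -0.3213, 0.0346] [[322.24755106 199.84853671]]
bearing_c 0.95 [0.4623, -0.3132, 0.027] [[246.85254449 317.62940153]]
```

View pics/s3.png

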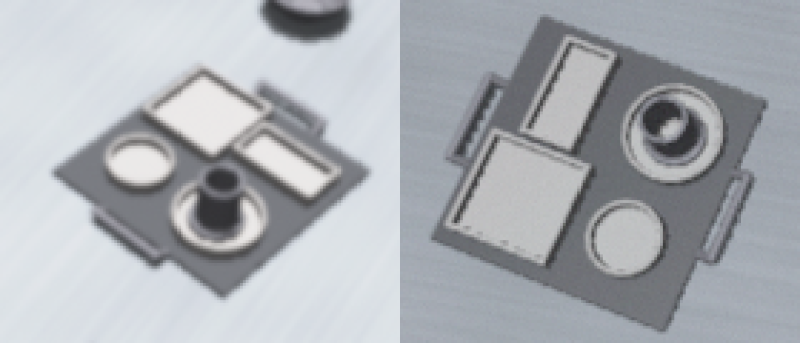

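View pics/w3.png

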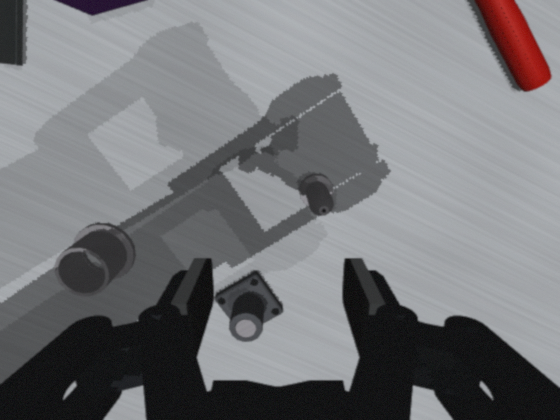

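The ferrule stands upright in the large cup, and the wrist view shows the tapered tip of the pointed nozzle at (322,210). I'll pick that up next.

Call:
drive_tool(
  series=[
    [[0.001, -0.035, 0], [0, 0, 0]],
    [[0.001, -0.041, -0.03], [0, 0, 0]],
    [[0.001, -0.041, -0.07], [0, 0, 0]],
    [[0.001, -0.041, -0.11], [0, 0, 0]],
    [[0.001, -0.041, -0.14], [0, 0, 0]],
    [[0.001, -0.041, -0.17], [0, 0, 0]],
    [[0.001, -0.041, -0.19], [0, 0, 0]],
    [[0.001, -0.041, -0.19], [0, 0, 0]],
  ],
)

```text
time: 11.0
tool_pos: [0.6081, -0.3149, 0.0151]
tool_rot: [-0.003, 0.974, 0.227, -0.003]
contact_force: [-1.4, -0.1, -0.7]
gripper_width: 0.646
```

Call:
drive_tool(
  series=[
    [[0, 0, 0], [0, 0, 0]],
    [[0, 0, 0], [0, 0, 0]],
    [[0, 0, 0], [0, 0, 0]],
    [[0, 0, 0], [0, 0, 0]],
    [[0, 0, 0], [0, 0, 0]],
    [[0, 0, 0], [0, 0, 0]],
    [[0, 0, 0], [0, 0, 0]],
  ],
  fingers=1,
)

```text
time: 11.7
tool_pos: [0.6121, -0.3191, 0.022]
tool_rot: [0.001, 0.974, 0.226, 0.002]
contact_force: [0.0, 1.6, 6.3]
gripper_width: 0.235
```

Call:
drive_tool(
  series=[
    [[0, 0, 0.03], [0, 0, 0]],
    [[0, 0, 0.07], [0, 0, 0]],
    [[0, 0, 0.11], [0, 0, 0]],
    [[0, 0, 0.15], [0, 0, 0]],
    [[0, 0, 0.16], [0, 0, 0]],
    [[0, 0, 0.16], [0, 0, 0]],
  ],
)

```text
time: 12.3
tool_pos: [0.6113, -0.319, 0.1816]
tool_rot: [0.002, 0.974, 0.226, 0.001]
contact_force: [-0.3, -0.7, -2.5]
gripper_width: 0.236
```

Call:
drive_tool(
  series=[
    [[0, 0.03, 0], [0, 0, 0]],
    [[-0.01, 0.07, 0], [0, 0, 0]],
    [[-0.02, 0.11, 0], [0, 0, 0]],
    [[-0.03, 0.155, 0], [0, 0, 0]],
    [[-0.04, 0.2, 0], [0, 0, 0]],
    [[-0.05, 0.245, 0], [0, 0, 0]],
    [[-0.06, 0.29, 0], [0, 0, 0]],
    [[-0.07, 0.335, 0], [0, 0, 0]],
  ],
)

```text
time: 13.1
tool_pos: [0.5377, 0.0184, 0.1752]
tool_rot: [-0.001, 0.974, 0.226, -0.003]
contact_force: [0.1, 1.0, -1.7]
gripper_width: 0.235
```

Call:
drive_tool(
  series=[
    [[-0.01, 0.045, 0], [0, 0, 0]],
    [[-0.02, 0.09, 0], [0, 0, 0]],
    [[-0.03, 0.135, 0], [0, 0, 0]],
    [[-0.04, 0.18, 0], [0, 0, 0]],
    [[-0.041, 0.21, 0], [0, 0, 0]],
    [[-0.041, 0.22, 0], [0, 0, 0]],
    [[-0.041, 0.22, 0], [0, 0, 0]],
    [[-0.041, 0.22, 0], [0, 0, 0]],
  ],
)

```text
time: 13.9
tool_pos: [0.4988, 0.2355, 0.1774]
tool_rot: [0.001, 0.974, 0.226, -0.002]
contact_force: [0.2, -0.7, -1.7]
gripper_width: 0.242
```

Call:
drive_tool(
  series=[
    [[0.001, 0.004, -0.03], [0, 0, 0]],
    [[0.001, 0.004, -0.06], [0, 0, 0]],
    [[0.001, 0.004, -0.09], [0, 0, 0]],
    [[0.001, 0.004, -0.11], [0, 0, 0]],
    [[0.001, 0.004, -0.12], [0, 0, 0]],
    [[0.001, 0.004, -0.12], [0, 0, 0]],
    [[0.001, 0.004, -0.12], [0, 0, 0]],
  ],
)

```text
time: 14.6
tool_pos: [0.5013, 0.2401, 0.0602]
tool_rot: [0.0, 0.974, 0.226, 0.001]
contact_force: [0.6, -0.3, -0.9]
gripper_width: 0.237
```

Run:
```python
from h import *
s=state();print(s['time'],s['tool_pos'],s['tool_rot'])
a=grab_frame('wrist')[:,:,::-1].copy()
th=np.linspace(0,6.28,60)
for p in proj('wrist',np.c_[.5004+.026*np.cos(th),.2396+.026*np.sin(th),0*th+.02]): cv2.circle(a,tuple(int(x) for x in p),1,(0,0,255),-1)
b=grab_frame('scene')[:,:,::-1].copy()
cv2.imwrite('pics/w4.png',np.hstack([cv2.resize(a,(400,300)),cv2.resize(b[80:200,240:400],(400,300))]))
```

```text
14.6 [0.50131324 0.24014936 0.06016866] [1.87645107e-05 9.74147723e-01 2.25911036e-01 6.45176696e-04]
```

View pics/w4.png

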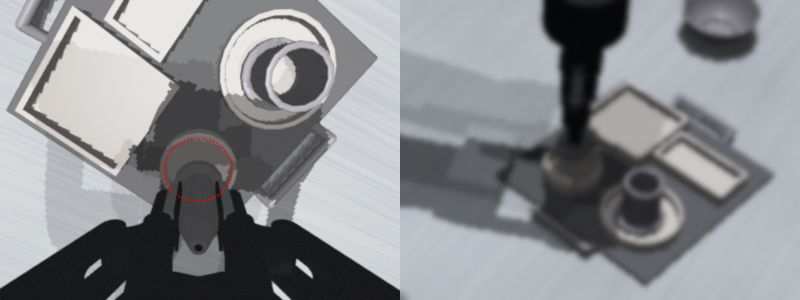

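Aligned over the small cup; lowering.

Call:
drive_tool(
  series=[
    [[-0.001, 0, -0.015], [0, 0, 0]],
    [[-0.001, 0, -0.022], [0, 0, 0]],
    [[-0.001, 0, -0.025], [0, 0, 0]],
    [[-0.001, 0, -0.026], [0, 0, 0]],
    [[-0.001, 0, -0.027], [0, 0, 0]],
    [[-0.001, 0, -0.028], [0, 0, 0]],
    [[-0.001, 0, -0.028], [0, 0, 0]],
    [[-0.001, 0, -0.028], [0, 0, 0]],
  ],
)

```text
time: 15.5
tool_pos: [0.4998, 0.2408, 0.032]
tool_rot: [-0.0, 0.974, 0.226, 0.0]
contact_force: [-1.5, -0.8, 3.0]
gripper_width: 0.237
```

Call:
drive_tool(
  series=[
    [[0, 0, 0], [0, 0, 0]],
    [[0, 0, 0], [0, 0, 0]],
    [[0, 0, 0], [0, 0, 0]],
    [[0, 0, 0], [0, 0, 0]],
  ],
  fingers=-0.1,
)

```text
time: 15.9
tool_pos: [0.4995, 0.2406, 0.0313]
tool_rot: [-0.0, 0.974, 0.226, 0.0]
contact_force: [0.6, 0.2, 0.4]
gripper_width: 0.551
```

Call:
drive_tool(
  series=[
    [[0, 0, 0.02], [0, 0, 0]],
    [[0, 0, 0.06], [0, 0, 0]],
    [[0, 0, 0.1], [0, 0, 0]],
    [[0, 0, 0.14], [0, 0, 0]],
    [[0, -0.03, 0.17], [0, 0, 0]],
    [[0, -0.07, 0.18], [0, 0, 0]],
    [[0, -0.12, 0.18], [0, 0, 0]],
    [[0, -0.17, 0.18], [0, 0, 0]],
  ],
)

```text
time: 16.7
tool_pos: [0.4996, 0.0693, 0.2123]
tool_rot: [0.0, 0.974, 0.227, 0.001]
contact_force: [-0.2, -0.7, 0.8]
gripper_width: 0.548
```

Call:
drive_tool(
  series=[
    [[0, -0.05, 0], [0, 0, 0]],
    [[0, -0.1, 0], [0, 0, 0]],
    [[-0.004, -0.15, 0], [0, 0, 0]],
    [[-0.01, -0.2, 0], [0, 0, 0]],
    [[-0.02, -0.24, 0], [0, 0, 0]],
    [[-0.025, -0.28, 0], [0, 0, 0]],
    [[-0.03, -0.31, 0], [0, 0, 0]],
    [[-0.03, -0.32, 0], [0, 0, 0]],
  ],
  fingers=-0.4,
)

```text
time: 17.5
tool_pos: [0.4687, -0.2519, 0.2113]
tool_rot: [0.0, 0.974, 0.225, -0.0]
contact_force: [-0.1, 0.7, 0.4]
gripper_width: 0.699
```

Run:
```python
from h import *
s=state();print(s['time'],s['tool_pos'],s['tool_rot'],s['joint_pos'])
a=grab_frame('scene')[:,:,::-1];b=grab_frame('top')[:,:,::-1]
cv2.imwrite('pics/s5.png',np.hstack([cv2.resize(a[90:210,260:400],(400,343),interpolation=3),cv2.resize(b[140:260,100:240],(400,343),interpolation=3)]))
cv2.imwrite('pics/w5.png',grab_frame('wrist')[:,:,::-1])
for n in ["bearing_c"]:
  for r in place_of('wrist',n): print(n,r['confidence'],r['location'],proj('wrist',r['location']))
```

```text
17.5 [ 0.46872944 -0.25188994  0.21129498] [ 2.52245631e-04  9.74420375e-01  2.24732870e-01 -8.49179471e-05] [-6.32763518e-01 -1.58056137e-01  1.84929987e+00 -4.61369596e-04
  1.45007767e+00  4.84750521e-01]
bearing_c 0.79 [0.4619, -0.3117, 0.0265] [[332.9417512  213.62022852]]
```

View pics/s5.png

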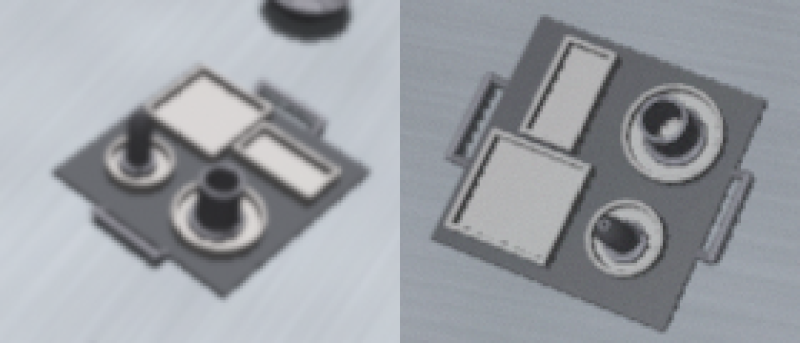

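View pics/w5.png

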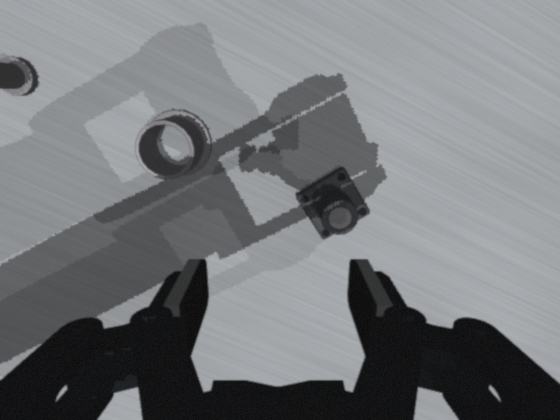

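Run:
```python
from h import *
P=unproj('wrist',[(297,196),(346,166),(370,213)],.012);print(P)
d=P[1]-P[0];print(np.degrees(np.arctan2(d[1],d[0])),np.linalg.norm(d)); d=P[2]-P[1];print(np.degrees(np.arctan2(d[1],d[0])),np.linalg.norm(d)); print((P[0]+P[2])/2)
grab_frame('wrist')
for r in masks_of('wrist','bearing_c')[:1]:
    m=r['pixels'].astype(np.uint8);ys,xs=np.nonzero(m);print(xs.min(),xs.max(),ys.min(),ys.max())
```

```text
[[ 0.45897265 -0.27540328  0.012     ]
 [ 0.50638138 -0.30394326  0.012     ]
 [ 0.4754992  -0.34883437  0.012     ]]
-31.047876318712074 0.05533640080034957
-124.52545165745474 0.05448779557527624
[ 0.46723593 -0.31211883  0.012     ]
298 370 169 239
```

Call:
drive_tool(
  series=[
    [[-0.003, -0.04, 0], [0, 0, 0]],
    [[-0.003, -0.06, -0.03], [0, 0, 0]],
    [[-0.003, -0.06, -0.07], [0, 0, 0]],
    [[-0.003, -0.06, -0.11], [0, 0, 0]],
    [[-0.003, -0.06, -0.14], [0, 0, 0]],
    [[-0.003, -0.06, -0.17], [0, 0, 0]],
    [[-0.003, -0.06, -0.185], [0, 0, 0]],
    [[-0.003, -0.06, -0.187], [0, 0, 0]],
  ],
)

```text
time: 18.6
tool_pos: [0.4655, -0.3073, 0.0221]
tool_rot: [-0.002, 0.974, 0.227, -0.001]
contact_force: [0.1, 0.3, -0.6]
gripper_width: 0.701
```

Call:
drive_tool(
  series=[
    [[0, 0, 0], [0, 0, 0]],
    [[0, 0, 0], [0, 0, 0]],
    [[0, 0, 0], [0, 0, 0]],
    [[0, 0, 0], [0, 0, 0]],
    [[0, 0, 0], [0, 0, 0]],
    [[0, 0, 0], [0, 0, 0]],
    [[0, 0, 0], [0, 0, 0]],
  ],
  fingers=1,
)

```text
time: 19.3
tool_pos: [0.4681, -0.3105, 0.0268]
tool_rot: [0.002, 0.974, 0.226, 0.001]
contact_force: [0.2, 1.3, 7.1]
gripper_width: 0.378
```

Call:
drive_tool(
  series=[
    [[0, 0, 0.03], [0, 0, 0]],
    [[0, 0, 0.07], [0, 0, 0]],
    [[0, 0, 0.11], [0, 0, 0]],
    [[0, 0, 0.15], [0, 0, 0]],
    [[0, 0, 0.16], [0, 0, 0]],
    [[0, 0, 0.16], [0, 0, 0]],
  ],
)

```text
time: 19.9
tool_pos: [0.467, -0.31, 0.1857]
tool_rot: [0.001, 0.974, 0.226, 0.001]
contact_force: [-0.6, 0.2, -4.0]
gripper_width: 0.376
```

Call:
drive_tool(
  series=[
    [[0, 0.03, 0], [0, 0, 3]],
    [[0.005, 0.07, 0], [0, 0, 6]],
    [[0.01, 0.115, 0], [0, 0, 10]],
    [[0.015, 0.16, 0], [0, 0, 14]],
    [[0.02, 0.205, 0], [0, 0, 18]],
    [[0.025, 0.25, 0], [0, 0, 22]],
    [[0.03, 0.295, 0], [0, 0, 22]],
    [[0.035, 0.34, 0], [0, 0, 22]],
  ],
)

```text
time: 20.7
tool_pos: [0.4992, 0.0326, 0.1801]
tool_rot: [-0.001, 0.913, 0.408, -0.003]
contact_force: [-0.1, -0.9, -3.6]
gripper_width: 0.375
```

Call:
drive_tool(
  series=[
    [[0.004, 0.045, 0], [0, 0, 0]],
    [[0.008, 0.09, 0], [0, 0, 0]],
    [[0.012, 0.135, 0], [0, 0, 0]],
    [[0.014, 0.18, 0], [0, 0, 0]],
    [[0.014, 0.225, 0], [0, 0, 0]],
    [[0.014, 0.26, 0], [0, 0, 0]],
    [[0.014, 0.28, 0], [0, 0, 0]],
    [[0.014, 0.285, 0], [0, 0, 0]],
  ],
)

```text
time: 21.5
tool_pos: [0.5131, 0.3169, 0.1796]
tool_rot: [-0.0, 0.912, 0.409, -0.003]
contact_force: [0.0, 0.1, -2.9]
gripper_width: 0.378
```

Run:
```python
from h import *
s=state();print(s['time'],s['tool_pos'],s['tool_rot'],s['joint_pos'],s['gripper_width'])
```

```text
21.5 [0.51310652 0.31685672 0.17960237] [-1.80356170e-04  9.12371192e-01  4.09349598e-01 -3.41787164e-03] [4.29660532e-01 4.22485469e-02 1.71125908e+00 4.21314952e-04
 1.39491773e+00 1.15689430e+00] 0.3784490923848115
```

Call:
drive_tool(
  series=[
    [[0.002, 0.01, -0.02], [0, 0, 0]],
    [[0.002, 0.01, -0.05], [0, 0, 0]],
    [[0.002, 0.01, -0.08], [0, 0, 0]],
    [[0.002, 0.01, -0.1], [0, 0, 0]],
    [[0.002, 0.01, -0.11], [0, 0, 0]],
    [[0.002, 0.01, -0.11], [0, 0, 0]],
    [[0.002, 0.01, -0.11], [0, 0, 0]],
  ],
)

```text
time: 22.2
tool_pos: [0.5177, 0.3253, 0.0744]
tool_rot: [0.0, 0.913, 0.408, 0.0]
contact_force: [-0.1, 0.6, -2.9]
gripper_width: 0.38
```

Run:
```python
from h import *
s=state();print(s['time'],s['tool_pos'],s['tool_rot'])
a=grab_frame('wrist')[:,:,::-1].copy()
ex=np.array([.9826,-.1857]);ey=np.array([.1857,.9826]);c=np.array([.5171,.328])
for u in np.linspace(-1,1,21):
  for x,y in [(u,1),(u,-1),(1,u),(-1,u)]:
    p=proj('wrist',[*(c+.038*(x*ex+y*ey)),.02])[0]; cv2.circle(a,tuple(int(x) for x in p),1,(0,0,255),-1)
b=grab_frame('scene')[:,:,::-1].copy()
cv2.imwrite('pics/w6.png',np.hstack([a[:,:,:],cv2.resize(b[60:200,280:360],(240,420))]))
```

```text
22.2 [0.5176966  0.32528925 0.07439855] [5.66399225e-05 9.13032605e-01 4.07886573e-01 3.79834143e-05]
```

View pics/w6.png

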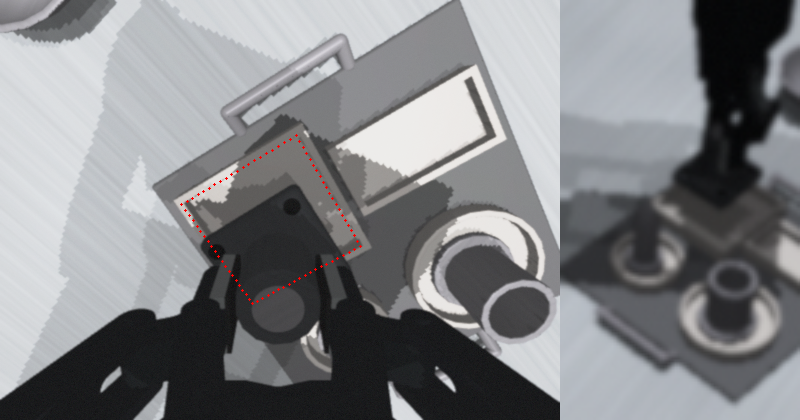

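Call:
drive_tool(
  series=[
    [[0, 0.002, -0.015], [0, 0, 0]],
    [[0, 0.002, -0.025], [0, 0, 0]],
    [[0, 0.002, -0.032], [0, 0, 0]],
    [[0, 0.002, -0.035], [0, 0, 0]],
    [[0, 0.002, -0.037], [0, 0, 0]],
    [[0, 0.002, -0.038], [0, 0, 0]],
    [[0, 0.002, -0.038], [0, 0, 0]],
    [[0, 0.002, -0.038], [0, 0, 0]],
  ],
)

```text
time: 23.1
tool_pos: [0.5179, 0.3279, 0.0369]
tool_rot: [-0.0, 0.913, 0.408, 0.001]
contact_force: [-0.5, 0.4, -1.0]
gripper_width: 0.377
```

Call:
drive_tool(
  series=[
    [[0, 0, -0.001], [0, 0, 0]],
    [[0, 0, -0.001], [0, 0, 0]],
    [[0, 0, -0.001], [0, 0, 0]],
  ],
)

```text
time: 23.4
tool_pos: [0.5179, 0.3279, 0.0369]
tool_rot: [0.0, 0.913, 0.408, 0.0]
contact_force: [-3.6, -1.4, 4.3]
gripper_width: 0.376
```

Call:
drive_tool(
  series=[
    [[0, 0, 0], [0, 0, 0]],
    [[0, 0, 0], [0, 0, 0]],
    [[0, 0, 0], [0, 0, 0]],
    [[0, 0, 0], [0, 0, 0]],
  ],
  fingers=-0.2,
)

```text
time: 23.8
tool_pos: [0.5176, 0.3277, 0.0353]
tool_rot: [0.0, 0.913, 0.408, 0.0]
contact_force: [0.3, -0.1, 1.2]
gripper_width: 0.596
```

Call:
drive_tool(
  series=[
    [[0, 0, 0.02], [0, 0, 0]],
    [[0, 0, 0.06], [0, 0, 0]],
    [[0, 0, 0.1], [0, 0, 0]],
    [[0, 0, 0.14], [0, 0, 0]],
    [[0.01, -0.03, 0.16], [0, 0, 0]],
    [[0.03, -0.07, 0.18], [0, 0, 0]],
    [[0.045, -0.11, 0.18], [0, 0, 0]],
    [[0.06, -0.16, 0.18], [0, 0, 0]],
  ],
)

```text
time: 24.6
tool_pos: [0.5779, 0.1689, 0.2168]
tool_rot: [0.0, 0.913, 0.409, 0.001]
contact_force: [1.3, -0.0, -0.2]
gripper_width: 0.604
```

Call:
drive_tool(
  series=[
    [[0.01, -0.04, 0], [0, 0, -8]],
    [[0.025, -0.08, 0], [0, 0, -16]],
    [[0.04, -0.12, 0], [0, 0, -24]],
    [[0.048, -0.15, 0], [0, 0, -31]],
    [[0.048, -0.16, 0], [0, 0, -37.7]],
    [[0.048, -0.16, 0], [0, 0, -37.7]],
    [[0.048, -0.16, 0], [0, 0, -37.7]],
    [[0.048, -0.16, 0], [0, 0, -37.7]],
  ],
)

```text
time: 25.4
tool_pos: [0.6247, 0.0107, 0.2153]
tool_rot: [-0.0, 0.996, 0.093, -0.0]
contact_force: [-1.1, 0.3, 0.2]
gripper_width: 0.602
```

Run:
```python
from h import *
s=state();print(s['time'],s['tool_pos'],s['tool_rot'])
a=grab_frame('wrist')[:,:,::-1]
cv2.imwrite('pics/w7.png',a);cv2.imwrite('pics/w7c.png',cv2.resize(a[90:270,160:400],(800,600),interpolation=3))
for r in place_of('wrist','spacer_c'): print(r['confidence'],r['location'],proj('wrist',r['location']))
b=grab_frame('scene')[:,:,::-1];t=grab_frame('top')[:,:,::-1]
cv2.imwrite('pics/s7.png',np.hstack([cv2.resize(b[90:210,260:400],(400,343),interpolation=3),cv2.resize(t[140:260,100:240],(400,343),interpolation=3)]))
```

```text
25.4 [0.62465732 0.01068117 0.21526015] [-1.37491066e-04  9.95703919e-01  9.25942097e-02 -9.15577317e-06]
0.91 [0.6866, -0.0906, 0.0379] [[403.99730843 132.86692171]]
```

View pics/s7.png

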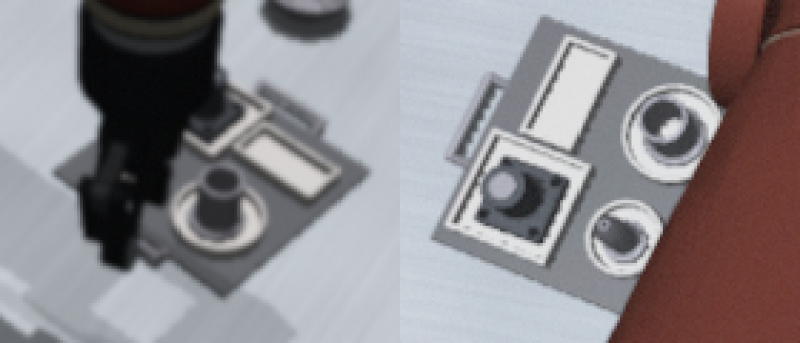

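View pics/w7.png

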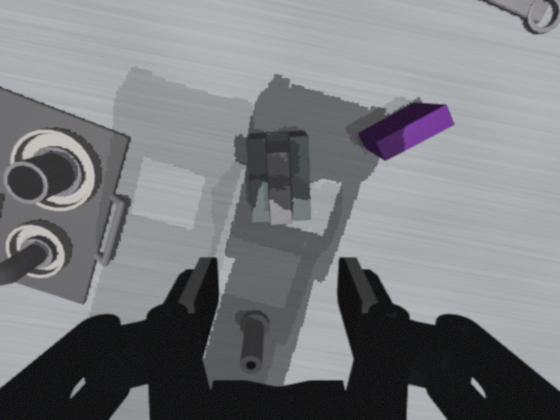

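View pics/w7c.png

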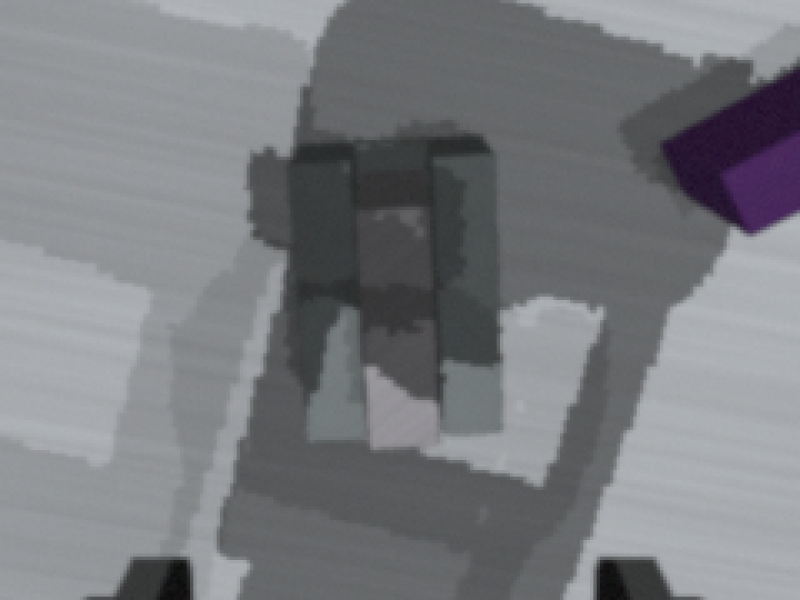

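Run:
```python
from h import *
s=state();R=cv2.Rodrigues(np.zeros(3))[0]
w,x,y,z=s['tool_rot'];ty=np.array([2*x*y, 1-2*x*x-2*z*z]);print('jaw',np.degrees(np.arctan2(ty[1],ty[0])), s['tool_pos'])
def f(pts,z):
    u=[(160+a*.3-.35,90+b*.3-.35) for a,b in pts];P=unproj('wrist',u,z)[:,:2]
    for i,j in [(0,1),(2,3)]:
        d=P[j]-P[i];print(np.degrees(np.arctan2(d[1],d[0]))%180,np.linalg.norm(d))
    c=P.mean(0);print('c',c,'jaw off',(c-s['tool_pos'][:2])@ty/np.linalg.norm(ty),'width',np.linalg.norm((P[0]+P[1]-P[2]-P[3])/2))
f([(357,208),(370,447),(430,205),(439,443)],.078)
f([(290,160),(306,440),(495,152),(502,432)],.048)
```

```text
jaw -79.4216508420845 [0.62472709 0.01060721 0.21536895]
13.20881502174089 0.05935561470740752
13.284432992983113 0.05900857230412582
c [0.62739161 0.00915551] jaw off 0.0019161824176538382 width 0.017072509882260386
12.467162033400939 0.07590991137985541
13.479411978423514 0.07567054640065973
c [0.62734241 0.0091939 ] jaw off 0.0018694117895060466 width 0.05297352229569438
```

Call:
drive_tool(
  series=[
    [[0.0027, -0.0014, -0.03], [0, 0, 2.4]],
    [[0.0027, -0.0014, -0.06], [0, 0, 2.4]],
    [[0.0027, -0.0014, -0.09], [0, 0, 2.4]],
    [[0.0027, -0.0014, -0.1], [0, 0, 2.4]],
    [[0.0027, -0.0014, -0.1], [0, 0, 2.4]],
    [[0.0027, -0.0014, -0.1], [0, 0, 2.4]],
    [[0.0027, -0.0014, -0.1], [0, 0, 2.4]],
  ],
  fingers=-0.2,
)

```text
time: 26.3
tool_pos: [0.629, 0.0083, 0.1178]
tool_rot: [0.0, 0.994, 0.112, 0.002]
contact_force: [-0.1, 1.1, 0.4]
gripper_width: 0.601
```

Run:
```python
from h import *
s=state();print(s['time'],s['tool_pos'],s['tool_rot'])
a=grab_frame('wrist')[:,:,::-1]
cv2.imwrite('pics/w8.png',a)
```

```text
26.3 [0.62902662 0.00828366 0.11784669] [4.30445441e-04 9.93680305e-01 1.12229652e-01 1.94191876e-03]
```

View pics/w8.png

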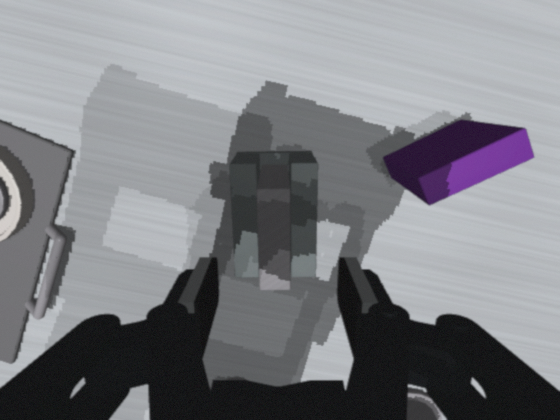

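Run:
```python
from h import *
s=state();a=cv2.imread('pics/w8.png')
cv2.imwrite('pics/w8c.png',cv2.resize(a[145:295,205:355],(750,600),fx=5,fy=4,interpolation=3))
w,x,y,z=s['tool_rot'];ty=np.array([2*x*y, 1-2*x*x-2*z*z]);print('jaw',np.degrees(np.arctan2(ty[1],ty[0])),s['tool_pos'])
g=cv2.cvtColor(a,cv2.COLOR_BGR2GRAY).astype(int)
for v in (200,225,240,283): print(v,list(enumerate(g[v,225:325],225))[0:0],g[v,225:325].tolist())
tp=s['tool_pos'];print(proj('wrist',[tp,tp+[0,0,-.04],tp+[0,0,.019]]))
```

```text
jaw -77.12065951410378 [0.62894066 0.00824321 0.11774627]
200 [] [94, 75, 70, 69, 67, 65, 54, 53, 51, 54, 53, 53, 51, 51, 51, 52, 52, 52, 51, 50, 52, 51, 55, 54, 51, 51, 55, 53, 51, 53, 53, 57, 67, 73, 70, 67, 69, 73, 73, 71, 74, 75, 77, 75, 75, 73, 64, 59, 59, 61, 64, 62, 66, 69, 71, 72, 71, 72, 75, 73, 73, 75, 76, 74, 68, 55, 49, 52, 52, 52, 51, 52, 51, 53, 52, 54, 52, 54, 54, 54, 57, 61, 60, 60, 60, 61, 64, 64, 65, 65, 63, 65, 76, 92, 96, 98, 99, 105, 106, 109]
225 [] [71, 71, 72, 73, 72, 71, 68, 59, 54, 52, 52, 52, 52, 51, 52, 54, 52, 52, 51, 52, 50, 52, 50, 52, 52, 52, 52, 53, 51, 48, 51, 52, 56, 57, 57, 58, 61, 58, 61, 58, 60, 59, 61, 59, 60, 60, 60, 60, 61, 60, 59, 61, 60, 62, 61, 60, 60, 60, 62, 62, 59, 59, 60, 60, 58, 54, 61, 66, 66, 66, 68, 65, 59, 59, 55, 56, 55, 54, 55, 55, 60, 68, 70, 70, 71, 72, 72, 72, 72, 73, 73, 103, 155, 172, 174, 175, 174, 175, 175, 175]
240 [] [72, 70, 73, 72, 70, 72, 72, 69, 58, 54, 50, 52, 53, 54, 65, 93, 106, 110, 110, 111, 109, 108, 108, 111, 111, 109, 109, 109, 110, 110, 110, 106, 89, 69, 62, 60, 62, 61, 60, 57, 60, 60, 60, 60, 59, 62, 60, 61, 62, 61, 62, 61, 60, 59, 61, 60, 59, 59, 58, 62, 61, 62, 61, 62, 58, 53, 61, 68, 71, 70, 70, 73, 70, 71, 70, 71, 69, 71, 71, 69, 70, 69, 71, 71, 72, 71, 71, 70, 70, 72, 75, 109, 156, 170, 172, 173, 170, 170, 170, 170]
283 [] [111, 111, 110, 109, 110, 112, 112, 112, 112, 111, 112, 113, 113, 112, 114, 113, 113, 114, 113, 114, 112, 110, 110, 110, 111, 109, 104, 102, 101, 102, 98, 98, 100, 104, 119, 137, 148, 149, 149, 148, 148, 146, 147, 148, 148, 148, 150, 151, 150, 151, 150, 148, 147, 147, 147, 149, 149, 150, 149, 149, 147, 146, 144, 140, 128, 104, 96, 98, 99, 98, 98, 98, 97, 98, 98, 96, 96, 98, 95, 95, 96, 95, 94, 93, 95, 95, 95, 93, 97, 96, 95, 95, 96, 98, 96, 97, 98, 99, 97, 100]
[[276.81612401 272.32257372]
 [276.82469671 237.80437723]
 [276.8104148  295.31085712]]
```

View pics/w8c.png

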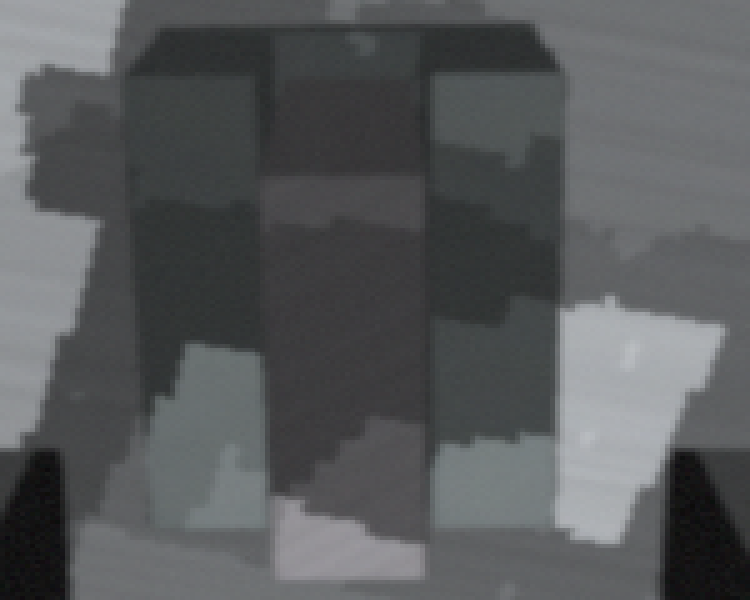

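Run:
```python
from h import *
s=state()
w,x,y,z=s['tool_rot'];ty=np.array([2*x*y, 1-2*x*x-2*z*z])
tp=s['tool_pos']
# crop coords: u=205+a/5, v=145+b/4
def f(pts,z):
    u=[(205+a/5-.4,145+b/4-.4) for a,b in pts];P=unproj('wrist',u,z)[:,:2]
    for i,j in [(0,1),(2,3)]:
        d=P[j]-P[i];print(np.degrees(np.arctan2(d[1],d[0]))%180,np.linalg.norm(d))
    c=P.mean(0);print('c',c,'jaw off',(c-tp[:2])@ty/np.linalg.norm(ty),'width',np.linalg.norm((P[0]+P[1]-P[2]-P[3])/2))
f([(261,177),(273,578),(424,176),(426,577)],.078)
f([(127,75),(150,525),(562,72),(555,523)],.048)
```

```text
13.280814460944413 0.05894005305835533
13.677744267318161 0.05892980537057817
c [0.62683115 0.00943864] jaw off -0.001635565179696845 width 0.017235444044687766
13.033169751776057 0.07449093968976075
14.02556529457965 0.07462867545101713
c [0.62713816 0.00942975] jaw off -0.0015584625310592363 width 0.05244864403326293
```

Call:
drive_tool(
  series=[
    [[0, 0, -0.02], [0, 0, 0.4]],
    [[0, 0, -0.04], [0, 0, 0.4]],
    [[0, 0, -0.045], [0, 0, 0.4]],
    [[0, 0, -0.045], [0, 0, 0.4]],
    [[0, 0, -0.045], [0, 0, 0.4]],
    [[0, 0, -0.045], [0, 0, 0.4]],
    [[0, 0, -0.045], [0, 0, 0.4]],
    [[0, 0, -0.045], [0, 0, 0.4]],
  ],
)

```text
time: 27.15
tool_pos: [0.628, 0.0083, 0.0711]
tool_rot: [0.0, 0.993, 0.116, 0.001]
contact_force: [0.1, -0.7, 0.7]
gripper_width: 0.601
```

Call:
drive_tool(
  series=[
    [[-0.001, 0.001, -0.008], [0, 0, 0]],
    [[-0.001, 0.001, -0.014], [0, 0, 0]],
    [[-0.001, 0.001, -0.018], [0, 0, 0]],
    [[-0.001, 0.001, -0.018], [0, 0, 0]],
    [[-0.001, 0.001, -0.018], [0, 0, 0]],
    [[-0.001, 0.001, -0.018], [0, 0, 0]],
    [[-0.001, 0.001, -0.018], [0, 0, 0]],
  ],
)

```text
time: 27.85
tool_pos: [0.6268, 0.0093, 0.0527]
tool_rot: [0.0, 0.993, 0.116, 0.0]
contact_force: [0.6, 0.3, 0.3]
gripper_width: 0.597
```

Aligned to within about 0.5 mm. Closing in two stages to watch the force.

Call:
drive_tool(
  series=[
    [[0, 0, 0], [0, 0, 0]],
    [[0, 0, 0], [0, 0, 0]],
    [[0, 0, 0], [0, 0, 0]],
  ],
  fingers=0.45,
)

```text
time: 28.15
tool_pos: [0.6266, 0.0094, 0.0524]
tool_rot: [0.0, 0.993, 0.116, 0.0]
contact_force: [-0.3, -0.4, -0.6]
gripper_width: 0.278
```

Call:
drive_tool(
  series=[
    [[0, 0, 0], [0, 0, 0]],
    [[0, 0, 0], [0, 0, 0]],
    [[0, 0, 0], [0, 0, 0]],
    [[0, 0, 0], [0, 0, 0]],
  ],
  fingers=1,
)

```text
time: 28.55
tool_pos: [0.6267, 0.0095, 0.0525]
tool_rot: [-0.0, 0.993, 0.116, 0.0]
contact_force: [0.2, 0.9, 2.1]
gripper_width: 0.196
```

Gripped with almost no side force. Lifting straight up.

Call:
drive_tool(
  series=[
    [[0, 0, 0.01], [0, 0, 0]],
    [[0, 0, 0.02], [0, 0, 0]],
    [[0, 0, 0.035], [0, 0, 0]],
    [[0, 0, 0.05], [0, 0, 0]],
    [[0, 0, 0.065], [0, 0, 0]],
    [[0, 0, 0.085], [0, 0, 0]],
    [[0, 0, 0.11], [0, 0, 0]],
    [[0, 0, 0.14], [0, 0, 0]],
  ],
)

```text
time: 29.35
tool_pos: [0.6258, 0.0094, 0.1933]
tool_rot: [-0.0, 0.993, 0.116, -0.001]
contact_force: [-0.2, -0.5, -3.6]
gripper_width: 0.195
```

Call:
drive_tool(
  series=[
    [[0, 0, 0.02], [0, 0, 0]],
    [[0, 0, 0.02], [0, 0, 0]],
    [[0, 0, 0.02], [0, 0, 0]],
  ],
)

```text
time: 29.65
tool_pos: [0.6266, 0.0093, 0.2129]
tool_rot: [0.0, 0.993, 0.116, 0.001]
contact_force: [-0.5, 0.3, -4.4]
gripper_width: 0.201
```

Run:
```python
from h import *
s=state();print(s['time'],s['tool_pos'],s['tool_rot'],s['joint_pos'],s['contact_force'],s['gripper_width'])
a=grab_frame('wrist')[:,:,::-1]
b=grab_frame('scene')[:,:,::-1]
cv2.imwrite('pics/w9.png',np.hstack([a,cv2.resize(b[100:310,200:360],(240,315))[:,:] if 0 else cv2.resize(b[100:310,230:350],(240,420))]))
```

```text
29.65 [0.62659815 0.00932712 0.21292862] [1.27774430e-04 9.93301144e-01 1.15553126e-01 5.44641762e-04] [-1.03792828e-01  6.74519617e-02  1.62836033e+00 -1.22148630e-05
  1.44466157e+00  1.23538132e+00] [-0.4859469   0.27719592 -4.37293336] 0.20071565136467737
```

View pics/w9.png

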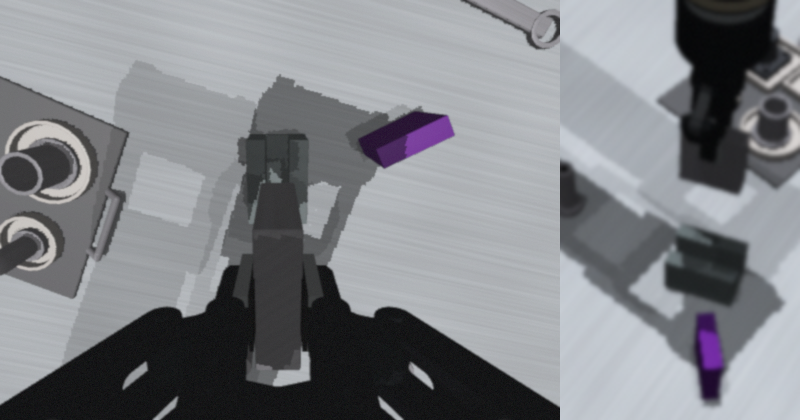

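Call:
drive_tool(
  series=[
    [[0, 0.03, 0], [0, 0, -4]],
    [[-0.003, 0.07, 0], [0, 0, -8]],
    [[-0.006, 0.11, 0], [0, 0, -12]],
    [[-0.01, 0.155, 0], [0, 0, -16]],
    [[-0.013, 0.2, 0], [0, 0, -20]],
    [[-0.017, 0.24, 0], [0, 0, -24]],
    [[-0.02, 0.275, 0], [0, 0, -24]],
    [[-0.021, 0.295, 0], [0, 0, -24]],
  ],
)

```text
time: 30.55
tool_pos: [0.6038, 0.3067, 0.2098]
tool_rot: [0.001, 0.996, -0.092, -0.002]
contact_force: [-0.0, -0.5, -3.2]
gripper_width: 0.199
```

Call:
drive_tool(
  series=[
    [[0, 0.007, -0.02], [0, 0, 0]],
    [[0, 0.007, -0.05], [0, 0, 0]],
    [[0, 0.007, -0.08], [0, 0, 0]],
    [[0, 0.007, -0.1], [0, 0, 0]],
    [[0, 0.007, -0.115], [0, 0, 0]],
    [[0, 0.007, -0.12], [0, 0, 0]],
    [[0, 0.007, -0.12], [0, 0, 0]],
    [[0, 0.007, -0.12], [0, 0, 0]],
  ],
)

```text
time: 31.35
tool_pos: [0.6065, 0.3115, 0.0937]
tool_rot: [-0.0, 0.996, -0.094, 0.001]
contact_force: [-0.6, 0.3, -2.7]
gripper_width: 0.2
```

Run:
```python
from h import *
s=state();print(s['time'],s['tool_pos'],s['tool_rot'],s['joint_pos'],s['gripper_width'])
w,x,y,z=s['tool_rot'];print('jaw',np.degrees(np.arctan2(1-2*x*x-2*z*z,2*x*y)))
a=grab_frame('wrist')[:,:,::-1].copy()
ex=np.array([.9826,-.1857]);ey=np.array([.1857,.9826]);c=np.array([.6056,.3114])
for u in np.linspace(-1,1,21):
  for X,Y in [(u,1),(u,-1),(1,u),(-1,u)]:
    p=proj('wrist',[*(c+.039*X*ex+.018*Y*ey),.02])[0]; cv2.circle(a,tuple(int(q) for q in p),1,(0,0,255),-1)
b=grab_frame('scene')[:,:,::-1].copy()
cv2.imwrite('pics/w10.png',np.hstack([a,cv2.resize(b[60:200,310:390],(240,420))]))
```

```text
31.35 [0.60647079 0.3115091  0.09373935] [-4.43967067e-04  9.95613925e-01 -9.35504780e-02  1.01129464e-03] [ 3.65496981e-01  2.93532409e-01  1.57953761e+00 -1.05334669e-04
  1.26631601e+00  2.12369984e+00] 0.200403463945226
jaw -100.73579128033191
```

View pics/w10.png

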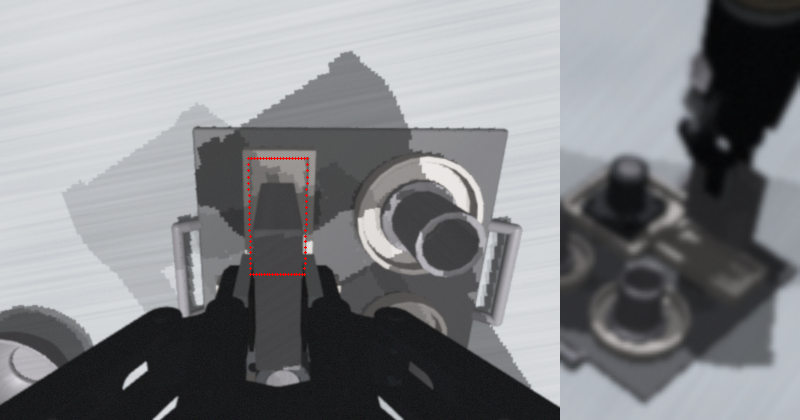

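Call:
drive_tool(
  series=[
    [[-0.001, -0.001, -0.012], [0, 0, 0]],
    [[-0.001, -0.001, -0.022], [0, 0, 0]],
    [[-0.001, -0.001, -0.03], [0, 0, 0]],
    [[-0.001, -0.001, -0.035], [0, 0, 0]],
    [[-0.001, -0.001, -0.037], [0, 0, 0]],
    [[-0.001, -0.001, -0.039], [0, 0, 0]],
    [[-0.001, -0.001, -0.039], [0, 0, 0]],
    [[-0.001, -0.001, -0.039], [0, 0, 0]],
  ],
)

```text
time: 32.25
tool_pos: [0.605, 0.3106, 0.0546]
tool_rot: [-0.0, 0.996, -0.093, 0.001]
contact_force: [-3.0, -0.8, 4.0]
gripper_width: 0.195
```

Call:
drive_tool(
  series=[
    [[0, 0, 0], [0, 0, 0]],
    [[0, 0, 0], [0, 0, 0]],
    [[0, 0, 0], [0, 0, 0]],
    [[0, 0, 0], [0, 0, 0]],
  ],
  fingers=0.2,
)

```text
time: 32.65
tool_pos: [0.6047, 0.3104, 0.0533]
tool_rot: [-0.0, 0.996, -0.094, 0.0]
contact_force: [0.6, 0.2, 0.8]
gripper_width: 0.401
```

Call:
drive_tool(
  series=[
    [[0, 0, 0.02], [0, 0, 0]],
    [[0, 0, 0.05], [0, 0, 0]],
    [[0, 0, 0.09], [0, 0, 0]],
    [[0, 0, 0.13], [0, 0, 0]],
    [[0, -0.03, 0.16], [0, 0, 0]],
    [[0, -0.07, 0.16], [0, 0, 0]],
    [[0, -0.12, 0.16], [0, 0, 0]],
    [[0, -0.17, 0.16], [0, 0, 0]],
  ],
)

```text
time: 33.45
tool_pos: [0.6045, 0.1391, 0.2139]
tool_rot: [-0.0, 0.996, -0.093, 0.001]
contact_force: [0.4, 0.4, -0.3]
gripper_width: 0.4
```

Call:
drive_tool(
  series=[
    [[0, -0.05, 0], [0, 0, 0]],
    [[0, -0.1, 0], [0, 0, 0]],
    [[0, -0.15, 0], [0, 0, 0]],
    [[0, -0.2, 0], [0, 0, 0]],
    [[0, -0.25, 0], [0, 0, 0]],
    [[0, -0.28, 0], [0, 0, 0]],
    [[0, -0.28, 0], [0, 0, 0]],
    [[0, -0.28, 0], [0, 0, 0]],
  ],
)

```text
time: 34.25
tool_pos: [0.6044, -0.1401, 0.2132]
tool_rot: [-0.0, 0.996, -0.094, -0.0]
contact_force: [-0.2, -0.3, 1.0]
gripper_width: 0.401
```

Run:
```python
from h import *
s=state();print(s['time'],s['tool_pos'],s['gripper_width'])
b=grab_frame('scene')[:,:,::-1];t=grab_frame('top')[:,:,::-1]
cv2.imwrite('pics/s11.png',np.hstack([cv2.resize(b[90:210,260:400],(400,343),interpolation=3),cv2.resize(t[140:260,100:240],(400,343),interpolation=3)]))
cv2.imwrite('pics/s11f.png',np.hstack([cv2.resize(b,(400,300)),cv2.resize(t,(400,300))]))
for n in ["ferrule_c","nozzle_c","bearing_c","spacer_c"]:
  for c in ["top","scene"]:
    for r in place_of(c,n): print(n,c,r['confidence'],r['location'])
```

```text
34.25 [ 0.60442666 -0.14007055  0.21316796] 0.40149417389579434
ferrule_c top 0.63 [0.589, 0.2225, 0.0352]
ferrule_c scene 0.8 [0.5873, 0.2204, 0.036]
nozzle_c top 0.53 [0.4939, 0.2394, 0.0424]
nozzle_c scene 0.72 [0.4981, 0.2407, 0.0392]
bearing_c top 0.88 [0.5186, 0.3263, 0.0344]
bearing_c top 0.5 [0.5002, 0.239, 0.0108]
bearing_c scene 0.64 [0.5167, 0.3271, 0.0311]
spacer_c top 0.89 [0.6067, 0.3058, 0.0434]
spacer_c top 0.69 [0.6883, -0.082, 0.0361]
spacer_c top 0.32 [0.607, 0.3089, 0.0046]
spacer_c scene 0.85 [0.6068, 0.3109, 0.0479]
spacer_c scene 0.8 [0.6875, -0.0882, 0.0333]
```

View pics/s11.png

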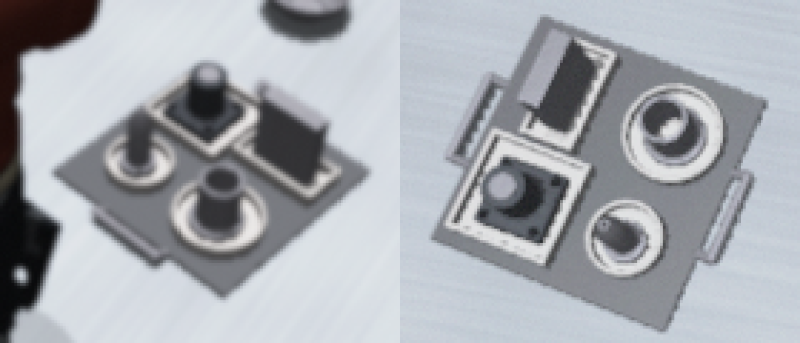

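View pics/s11f.png

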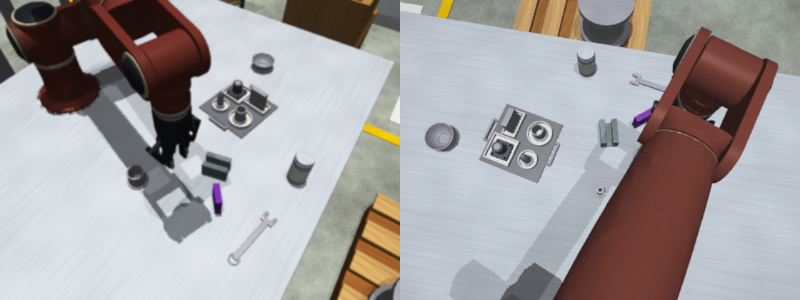

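All four parts stand upright in their pockets, and both look-alikes and the purple plate are still in place. Handing in.

```bash
python3 -c "
from plant import *
job_done()"
```

```text
the job is handed in; nothing more can be done
```

I put the small ferrule in the large cup, the pointed nozzle in the small cup, the bearing housing in the square tub and the spacer plate in the long trough, in that order. I then handed the job in at about 35 s.

- **Final pictures:** The scene and top cameras show all four parts upright in their own pockets. Network positions were within about 7 mm of the pocket centres. The worst reading was the top camera's for the nozzle, about 7 mm off; the scene camera put it within about 3 mm. The top camera also read the spacer about 6 mm off, and the scene camera within about 1 mm.
- **Things to leave alone:** I never touched the larger ferrule, the blunt nozzle or the purple plate. All three show standing in the last pictures.
- **Forces:** Reported contact forces stayed below about 10 N, and the arm was clear of everything at hand-in. No check failed.

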